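# Extend the pantry shelf brush and hold it ready

## Task

Get the telescoping shelf brush ready for the high shelves: squeeze the orange release button in its blue handle, pull the handle up past the first stop to the second stop (fully extended), then draw the brush forward out of its white dock and lift it clear. Finish while still holding it in the gripper, upright, fully extended and in the air, touching neither dock nor counter. Leave the jar, the can and the carton where they stand.

Things in the scene. Friction and masses are not known exactly. Their poses are not given: they have to be found in the camera images.
- brush: Loose telescoping brush, about 0.2 kg, upright in the dock, bristles down. Origin: centre of the bristles' underside; z up; axes as the dock's within 0.03 rad at the start. Head (black bristles, blue block) 56 mm along x, 80 along y, 36 high. Aluminium tube above it, 22 mm across (collar 27), to z = 136 mm; a 15 mm steel rod slides up out of it and carries the handle.
- grip (a point): Centre of the blue handle, a rounded block 30 mm along the brush's x, 28 mm along its y, 60 mm high; it moves with the handle: 168 mm above the brush's origin when pushed in, 258 mm at the second stop. Nothing stands above it. Axes as the brush's.
- button_face (a point): Centre of the outer face of the orange release button (18 mm along x, 28 mm high) on the handle's +y side at mid height. It stands out 5 mm, so handle and button are 33 mm across y. Closing the fingers along the brush's y at the handle's centre squeezes it in. An orange mark on the handle's top lies at the button's side.
- button (a joint): Button travel, m: 0 out, 0.005 flush. Spring: 2 N at first, 6 N flush; springs back when let go. Beyond about 0.004 it frees the handle; otherwise a catch locks the handle at 0, at the first stop or at the second stop. Kept squeezed, the handle passes the first stop freely; let go between stops, it locks at the next stop reached.
- handle (a joint): Extension of the handle, m: 0 pushed in (start), 0.045 first stop, 0.090 second stop, also the solid end of travel. Sliding takes about 3 N against friction; it stays where it is left (the head's weight does not pull it out).
- dock: White dock fixed to the counter, 72 mm along x, 104 along y, 52 high, open at its -x side (towards the robot). Origin on the counter where the brush stands, on a 6 mm base plate. Two lips with a 34 mm slot for the tube reach over the brush head, 3 mm play above it and at each side, so it cannot be lifted straight up: move it level along the dock's -x by 70 mm or more, then lift.
- jar: Loose amber jar with red cap, 64 mm across, 95 mm high; origin under its centre. Bystander.
- can: Loose food can with red label, 68 mm across, 100 mm high; origin under its centre. Bystander.
- carton: Loose yellow and green carton, 50 x 110 x 90 mm high; origin under its centre. Bystander.
Things that resemble listed ones, but are neither listed nor needed, are in the scene too. Leave any brown or pink look-alike of the dock alone.

How it is judged:
By the outcome, as a careful person would: the job done as asked, in the order asked, and still so for the second after the job is handed in, while the arm keeps its last pose, push and grip.
It also fails if it takes over 35 s, if anything falls off the work surface, if the arm or the gripper's body presses on something with over 40 N, if the wrist force passes 120 N, or if a joint passes its speed limit or range.

## Robot

A 6-joint arm with a two-finger parallel gripper is mounted at the origin on the work surface. World frame = base frame: x ahead of the robot, y to its left, z up, the work surface at z = 0. Lengths are in m, angles in rad, forces in N, time in s.
With the tool pointing down it reaches from about 0.4 to 0.825 m from the base axis. Payload 7 kg.
Tool frame: the origin (TCP) lies at the centre of the arm's flange, where the gripper is bolted on; the fingertips stand 178 mm ahead of it and the grasp point (between the pads) lies 159 mm ahead of it (arm.tip_reach is the distance from the TCP to the fingertips, in m); z points along the fingers, y is the direction in which the jaws open and shut (so a half turn about z gives the same grasp; the last joint's range is limited). The gripper opens to 88 mm and grips with 3 to 60 N. Pads are 19 mm wide; open, the fingers measure 130 mm over their backs; the gripper's body (78 mm by 193 mm) begins 47 mm behind the grasp point.
Start: joints at [1.442, 0.359, 0.012, 0, -1.224, -0.288], TCP at [0.273, 0.617, 0.405] pointing down, gripper open.
Joint ranges: [-3.07, 3.07], [-1.43, 2.12], [-1.02, 1.25], [-3.03, 1.67], [-3.05, -0], [-3.03, 3.03]. Speed limits (rad/s): [2.39, 2.39, 3.01, 3.14, 3.14, 3.14].

## Interface

Orientations are given as [roll, pitch, yaw] about the fixed x, y, z axes, in that order (R = Rz(yaw) Ry(pitch) Rx(roll)).
In Python, from station import arm gives the robot as it stands.
- The arm moves only by the shell command python3 -m inch 'ROWS' [OPENING] [FORCE]. ROWS is JSON, a list that holds one entry, the list of rows, each a list of 6 numbers: the shift along the world's x, y, z in units of 200 mm (1.0 is 200 mm), then the turn, a rotation vector about the world's x, y, z in units of 180 degrees (1.0 is 180 degrees). A call has 1 to 8 rows; each row is the pose to reach, as a shift and turn from the pose commanded when the call began, turning the shorter way round; what a row does not reach only later rows make up. A row lasts 1/8 s, in which the tool goes at most 62.5 mm and 10.7 degrees, less where a joint would pass 70% of its speed; a pose out of reach is approached as far as the arm can. A call with a number of a shift or a turn outside -1 to 1 is refused whole. A call with a gripper value outside its range is refused whole. OPENING is the finger opening in mm, from 0 to 87.6, set as the call begins (- or left out, the last holds). The fingers move at their own pace and stop on an object; FORCE is the grip in N (left out, the last holds). Time passes only in rows, so rows that repeat a pose let the fingers close. It gives the time, the measured TCP pose, the force and the opening at its end, in the units of the state.
- arm.get_state(): the state, without advancing time (a new reading comes with each control period).
- arm.grab_frame(name): name is "side" or "top" or "wrist"; returns the picture (400x640x3 uint8, blue, green, red); there is no depth.
- arm.camera_params(name): a dict with "vertical_fov" (degrees; the focal length in pixels is half the picture's height over the tangent of half this angle, whatever the lens; pixels are square), "cx", "cy" (the principal point, pixels), "pose" (4x4, takes a point from camera to world coordinates). Camera axes: x right, y down, z forward; pixel columns grow to the right and rows downward; lengths in m; the calibration is good to about 2 mm. A picture is of the moment at which its call begins: read the wrist's pose just before it. camera_params takes no time and is no camera call; for the wrist camera it gives the pose at the moment of the call.
- arm.job_done(): hands the job in, once; it reports no verdict.
Trained networks look in the newest picture that a camera, given by its name, has taken for a name from the list of things; names that differ only in an ending like _2 or _b are one class to them, and where a whole thing is asked for, a point or a joint stands for the part that bears it (a point fixed in the world has none). Each returns a list of dicts, best first, with "score" (0 to 1); they miss things now and then, are a little off and sometimes report something else, mostly with a low value. They report only what shows in the picture. A call takes as long as a camera call. They do not tell look-alikes from the thing itself.
- arm.search_frame(target, camera): "box" ([left, top, right, bottom] in pixels, round what is visible of it).
- arm.regions_of(target, camera): "region" (400x640 bool, what is visible of it) and "box" ([left, top, right, bottom] in pixels, round what is visible of it).
The state is a dict: "t": time; "q": joint angles; "qd": joint speeds; "joint_efforts": joint torques, N m; "eef_pos": TCP position; "ee_rot": TCP orientation; "force": force on the tool from outside, world axes, zero at the start; "moment": the same for the moment, N m; "width": finger opening in m.
Only numpy, scipy, OpenCV 4.12 (cv2) and the standard library are available. Lean on these libraries where they do the work, as an engineer would, in place of code of your own. Each camera call takes 0.05 s, during which the arm holds its last target.

## Working session

There is one attempt and no reset: what is moved stays moved. The work goes in short steps, Python scripts to look and compute and a shell command to move; the robot and the scene stay as the last step left them, time stands still between calls to the robot, and variables do not carry over. Pictures are saved under pics/ and viewed, and the job is handed in when it is done.

```bash
mkdir -p pics; ls
python3 - <<'E'
from station import arm
import cv2
s=arm.get_state(); print(s)
for c in ["side","top","wrist"]:
    im=arm.grab_frame(c); cv2.imwrite(f"pics/{c}0.png",im)
    p=arm.camera_params(c); print(c,p)
    for t in ["brush","dock","grip"]:
        print(c,t,[(round(r["score"],2),r["box"]) for r in arm.search_frame(t,c)])
E
```

```text
pics
{'t': 0.0, 'q': array([ 1.44208360e+00,  3.59368154e-01,  1.10732473e-02, -3.30185938e-04,
       -1.22408746e+00, -2.88108511e-01]), 'qd': array([-0.00032384, -0.00175336, -0.00060493,  0.00132428, -0.00067759,
       -0.00029219]), 'joint_efforts': array([ 1.20999443e-04, -5.82718849e+01,  2.93053758e+01,  6.99712381e+00,
        7.01902361e-03, -1.49023922e-04]), 'eef_pos': array([0.27319887, 0.61703425, 0.40374442]), 'ee_rot': array([ 3.13998378e+00, -1.53092276e-04, -4.16933560e-01]), 'force': array([-0.44520521,  0.61393777,  0.81998682]), 'moment': array([ 0.04521518, -0.00927908,  0.0804206 ]), 'width': 0.08761126059560709}
side {'vertical_fov': 56.357201688692115, 'cx': 327.10360005932125, 'cy': 196.5674722498398, 'pose': array([[ 0.96975535, -0.15792177,  0.18610557,  0.40825448],
       [-0.24390849, -0.65550169,  0.71472105, -0.81440905],
       [ 0.00912251, -0.73849729, -0.67419473,  0.8508628 ],
       [ 0.        ,  0.        ,  0.        ,  1.        ]])}
side brush [(0.81, [300.7, 135.4, 316.8, 178.7])]
side dock [(0.78, [275.9, 142.5, 305.4, 172.3]), (0.66, [3
[... 546 characters left out ...]
9])]
top dock [(0.96, [154.1, 206.2, 204.7, 245.7]), (0.87, [215.6, 136.9, 266.9, 178.4]), (0.76, [216.3, 193.3, 262.2, 234.5]), (0.6, [156.2, 138.3, 201.7, 172.6])]
top grip [(0.79, [216.6, 197.3, 235.5, 214.6])]
wrist {'vertical_fov': 71.05249059424332, 'cx': 324.27723810814746, 'cy': 197.37275099672752, 'pose': array([[-4.03892048e-01, -8.74054010e-01, -2.70001486e-01,
         3.46302145e-01],
       [-9.14806386e-01,  3.85673586e-01,  1.19938157e-01,
         5.84181419e-01],
       [-6.99985463e-04,  2.95441151e-01, -9.55360684e-01,
         3.86116990e-01],
       [ 0.00000000e+00,  0.00000000e+00,  0.00000000e+00,
         1.00000000e+00]])}
wrist brush []
wrist dock []
wrist grip []
```

View pics/side0.png

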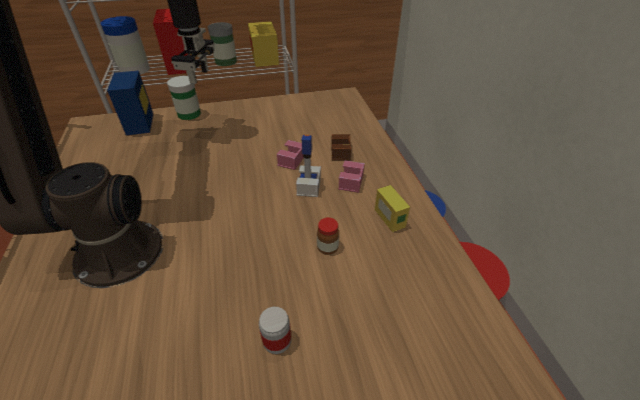

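View pics/top0.png

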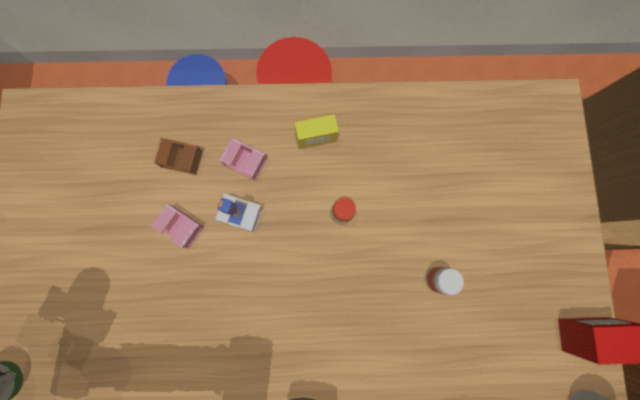

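Run:
```python
import cv2
a=cv2.imread("pics/top0.png")[95:265,130:360]; cv2.imwrite("pics/topc.png",cv2.resize(a,None,fx=3.4,fy=3.4,interpolation=cv2.INTER_CUBIC))
a=cv2.imread("pics/side0.png")[110:220,230:400]; cv2.imwrite("pics/sidec.png",cv2.resize(a,None,fx=4.6,fy=4.6,interpolation=cv2.INTER_CUBIC))
```

```text
(no output)
```

View pics/topc.png

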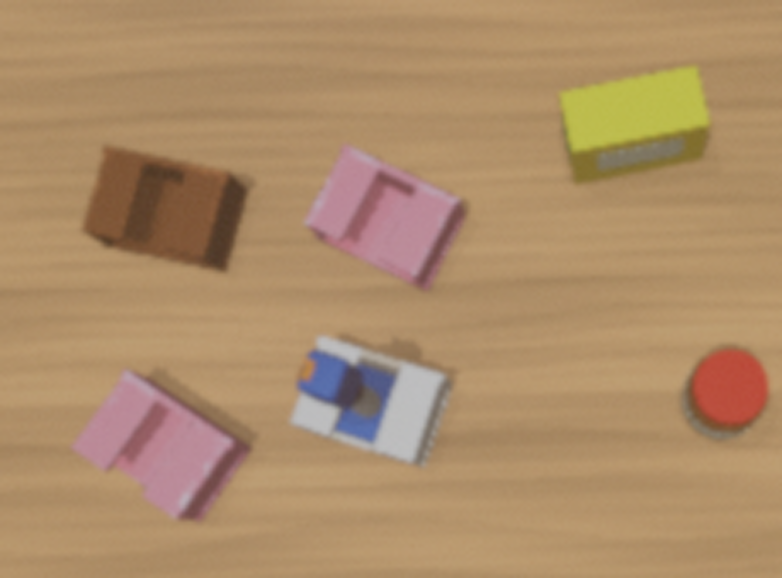

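View pics/sidec.png

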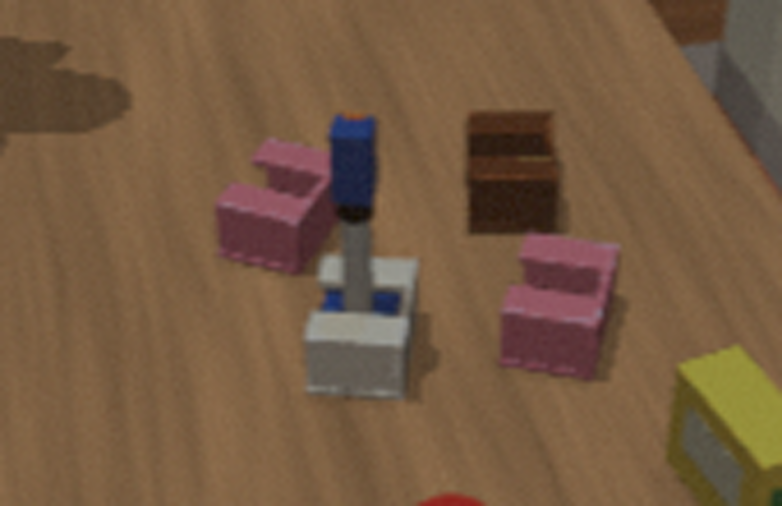

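The top view shows the white dock near (238,212), with the blue handle leaning over it at (227,206) and its orange mark on the left. In the side view the handle's top is at about (307,137). The other four-sided shapes are pink or brown look-alikes. Next I'll measure the pose.

```bash
cat > h.py <<'E'
import numpy as np
from station import arm
def K(p): 
    f=200/np.tan(np.radians(p["vertical_fov"]/2)); return f
def ray(p,u,v):
    f=K(p); d=p["pose"][:3,:3]@np.array([(u-p["cx"])/f,(v-p["cy"])/f,1]); return p["pose"][:3,3],d
def onz(p,u,v,z):
    o,d=ray(p,u,v); return o+d*(z-o[2])/d[2]
def proj(p,X):
    X=np.atleast_2d(X); c=(X-p["pose"][:3,3])@p["pose"][:3,:3]; f=K(p)
    return np.c_[p["cx"]+f*c[:,0]/c[:,2],p["cy"]+f*c[:,1]/c[:,2]]
E
python3 - <<'E'
from h import *
import cv2
P={c:arm.camera_params(c) for c in("top","side")}
T=P["top"]
for u,v in [(325,338),(450,375),(422,462),(291,424)]:
    print(np.round(onz(T,130+u/3.4,95+v/3.4,0.052),4))
# handle blobs
for c in P:
    im=cv2.imread(f"pics/{c}0.png"); hsv=cv2.cvtColor(im,cv2.COLOR_BGR2HSV)
    r=arm.regions_of("grip",c); print(c,[(round(x["score"],2),x["box"],np.argwhere(x["region"]).mean(0)[::-1]) for x in r])
    r=arm.regions_of("dock",c); print(c,[(round(x["score"],2),x["box"],np.argwhere(x["region"]).mean(0)[::-1]) for x in r])
    r=arm.regions_of("brush",c); print(c,[(round(x["score"],2),x["box"],np.argwhere(x["region"]).mean(0)[::-1]) for x in r])
for u,v in [(300,360),(307,368)]:print("orange",onz(T,130+u/3.4,95+v/3.4,0.204))
E
```

```text
[0.6415 0.1851 0.052 ]
[0.6099 0.0881 0.052 ]
[0.5429 0.1098 0.052 ]
[0.5749 0.2104 0.052 ]
top [(0.81, [215.7, 198.4, 237.1, 214.9], array([226.65432099, 206.04938272]))]
top [(0.7, [154.1, 135.2, 202.2, 173.1], array([177.80948553, 155.70819936])), (0.69, [217.1, 136.0, 268.1, 177.7], array([242.91264559, 158.68136439])), (0.64, [217.2, 194.9, 261.2, 231.3], array([243.2771261, 213.8856305])), (0.58, [154.0, 204.6, 202.2, 248.9], array([176.96185065, 225.79545455]))]
top [(0.62, [216.8, 197.0, 245.6, 221.6], array([231.73619632, 209.87525562]))]
side [(0.64, [304.1, 134.8, 313.5, 152.5], array([306.41916168, 143.47305389]))]
side [(0.97, [339.7, 162.2, 365.4, 190.7], array([351.5534407 , 175.86530015])), (0.85, [296.4, 162.1, 317.9, 192.1], array([308.83567134, 183.07014028])), (0.69, [275.3, 139.9, 305.1, 169.7], array([290.60854093, 154.97864769])), (0.68, [332.1, 131.6, 351.7, 161.4], array([341.24087591, 146.75182482]))]
side [(0.7, [299.0, 135.6, 316.2, 180.4], array([307.08051948, 156.20779221]))]
orange [0.60036795 0.16759389 0.204     ]
orange [0.5949464  0.16295225 0.204     ]
```

```bash
python3 -m inch '[[[0.2,-0.25,0.06,0,0,0.01],[0.4,-0.5,0.12,0,0,0.02],[0.6,-0.75,0.2,0,0,0.03],[0.75,-1.0,0.25,0,0,0.03],[0.75,-1.0,0.25,0,0,0.03]]]' 87
```

```text
t: 1.52
eef_pos: [0.425, 0.4142, 0.4564]
ee_rot: [-3.139, -0.001, -0.326]
force: [-0.3, -0.6, 0.6]
width: 0.0869
```

```bash
python3 -m inch '[[[0.2,-0.25,0,0,0,0],[0.4,-0.5,0,0,0,0],[0.55,-0.75,0,0,0,0],[0.7,-1.0,0,0,0,0],[0.75,-1.0,0,0,0,0]]]' 87
python3 - <<'E'
from station import arm
import cv2,pickle
p=arm.camera_params("wrist"); im=arm.grab_frame("wrist"); cv2.imwrite("pics/w1.png",im); pickle.dump(p,open("w1.pkl","wb"))
for t in ["grip","button_face","dock"]: print(t,[(round(r["score"],2),r["box"]) for r in arm.search_frame(t,"wrist")])
print(arm.get_state()["eef_pos"],arm.get_state()["ee_rot"],p["pose"])
E
```

```text
t: 2.15
eef_pos: [0.5745, 0.2146, 0.4546]
ee_rot: [3.141, -0.0, -0.326]
force: [-0.0, 0.3, 0.0]
width: 0.0869
grip [(0.6, [354.5, 143.5, 402.9, 184.1])]
button_face [(0.45, [356.8, 153.2, 364.6, 169.8])]
dock [(0.85, [288.6, 0.4, 382.8, 66.0]), (0.8, [147.3, 27.4, 246.6, 98.4]), (0.69, [323.1, 116.7, 403.2, 170.1]), (0.65, [222.3, 163.6, 300.5, 232.5])]
[0.57301226 0.2181339  0.45425042] [ 3.14127879e+00  5.13888475e-04 -3.21957662e-01] [[-3.19390422e-01 -9.05378559e-01 -2.79784602e-01  6.50131236e-01]
 [-9.47623093e-01  3.05001738e-01  9.47861506e-02  1.88376692e-01]
 [-4.82558538e-04  2.95404139e-01 -9.55372264e-01  4.36102235e-01]
 [ 0.00000000e+00  0.00000000e+00  0.00000000e+00  1.00000000e+00]]
```

View pics/w1.png

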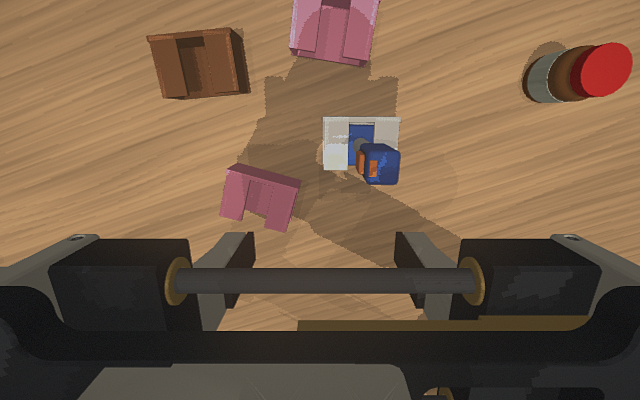

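The wrist picture shows the white dock at about x 323–400, y 117–170. The handle's top is around (382,165), with the orange mark on its left. The arm was still settling, so I'll take another picture and measure the corners.

Run:
```python
from h import *
import cv2,pickle
p=arm.camera_params("wrist"); im=arm.grab_frame("wrist"); pickle.dump(p,open("w1.pkl","wb")); cv2.imwrite("pics/w2.png",im)
print(arm.get_state()["eef_pos"],arm.get_state()["ee_rot"])
cv2.imwrite("pics/w2c.png",cv2.resize(im[100:200,300:430],None,fx=6,fy=6,interpolation=cv2.INTER_CUBIC))
```

```text
[0.5727746  0.21834215 0.45441865] [ 3.14147135e+00  3.61740152e-04 -3.21285685e-01]
```

View pics/w2c.png

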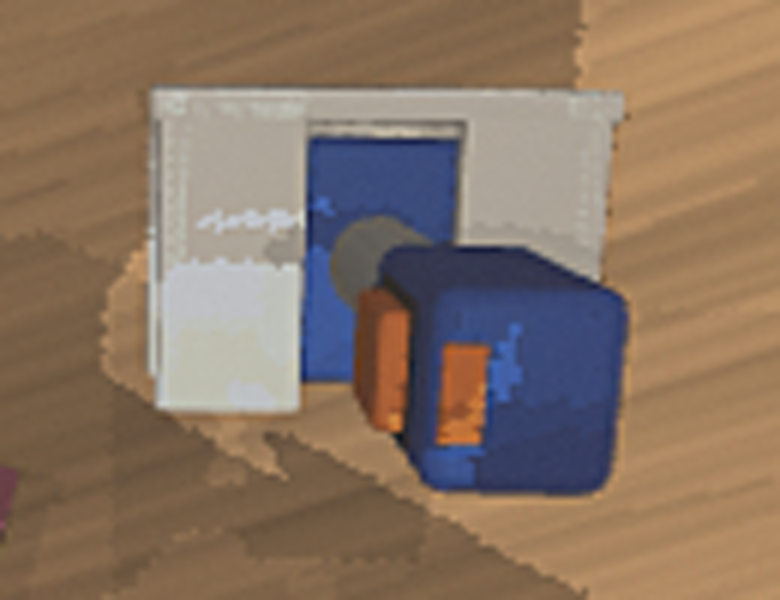

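Run:
```python
from h import *
import pickle
p=pickle.load(open("w1.pkl","rb"))
f=lambda u,v,z:np.round(onz(p,300+u/6-.4,100+v/6-.4,z),4)
C=[f(435,288,.204),f(625,288,.204),f(610,490,.204),f(430,490,.204)]
for c in C: print(c)
print("handle top", f(530,389,.204))
D=[f(152,90,.052),f(625,93,.052),f(158,410,.052),f(300,410,.052),f(303,130,.052),f(467,124,.052)]
print("dock");[print(d) for d in D]
print("yaw y-dir",np.arctan2(-(D[0]-D[1])[0],(D[0]-D[1])[1]), "len",np.linalg.norm(D[0]-D[1]),np.linalg.norm(D[0]-D[2]), "slot",np.linalg.norm(D[4]-D[5]))
# check vs other cams
g=np.array([*f(530,389,.204)[:2],.174])
yaw=-.315; ex=np.array([np.cos(yaw),np.sin(yaw),0]);ey=np.array([-np.sin(yaw),np.cos(yaw),0])
for c in("top","side"):
    P=arm.camera_params(c); q=np.array([proj(P,g+a*ex*.015+b*ey*.014+[0,0,k*.03])[0] for a in(-1,1) for b in(-1,1) for k in(-1,1)]); print(c,q.min(0),q.max(0))
o=(D[2]+.036*ex-.052*ey); print("dock centre",o, (D[0]+D[1])/2-.036*ex, "handle off", ex@(g-o), ey@(g-o))
```

```text
[0.6089 0.1643 0.204 ]
[0.6007 0.1396 0.204 ]
[0.5737 0.1483 0.204 ]
[0.5817 0.1725 0.204 ]
handle top [0.5913 0.1554 0.204 ]
dock
[0.6438 0.1932 0.052 ]
[0.6105 0.0951 0.052 ]
[0.5759 0.2143 0.052 ]
[0.5656 0.1831 0.052 ]
[0.6253 0.1643 0.052 ]
[0.6151 0.1296 0.052 ]
yaw y-dir -0.3272450045998586 len 0.10359777989899205 0.07110288320455092 slot 0.03616807984950266
top [215.50127593 196.62823949] [236.93523606 215.98373707]
side [300.93685436 133.90073218] [311.8555355  155.12791855]
dock centre [0.59401821 0.1537052  0.052     ] [0.59292133 0.15530339 0.052     ] handle off -0.003109545609417656 0.0007692669388674234
```

```bash
python3 -m inch '[[[0.05,-0.2,0,0,0,0],[0.092,-0.31,0,0,0,0],[0.092,-0.31,0,0,0,0],[0.092,-0.31,0,0,0,0]]]' 87
python3 - <<'E'
from station import arm
import cv2
im=arm.grab_frame("wrist"); cv2.imwrite("pics/w3.png",im)
print(arm.get_state()["eef_pos"],arm.get_state()["ee_rot"])
E
```

```text
t: 2.9
eef_pos: [0.5912, 0.1563, 0.4547]
ee_rot: [-3.141, 0.0, -0.321]
force: [0.1, 0.9, 0.1]
width: 0.087
[0.59123434 0.15635791 0.45471171] [-3.14139581e+00  1.46889392e-05 -3.21171619e-01]
```

View pics/w3.png

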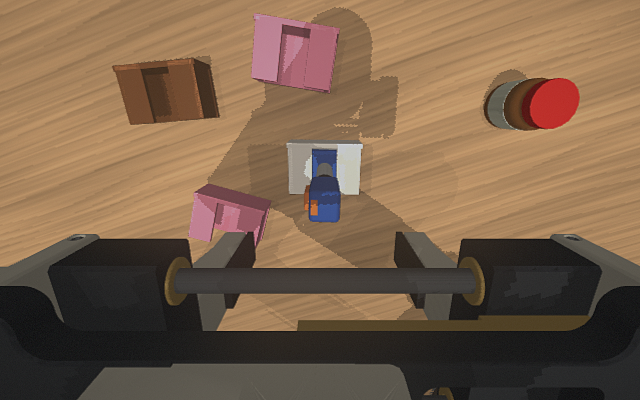

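The handle at (324,205) is centred between the fingers, whose midpoint is at about x = 325. I'll go down and close.

```bash
python3 -m inch '[[[0,0,-0.2,0,0,0],[0,0,-0.4,0,0,0],[0,0,-0.55,0,0,0],[0,0,-0.605,0,0,0],[0,0,-0.605,0,0,0],[0,0,-0.605,0,0,0]]]' 87; python3 -m inch '[[[0,0,0,0,0,0],[0,0,0,0,0,0],[0,0,0,0,0,0],[0,0,0,0,0,0],[0,0,0,0,0,0],[0,0,0,0,0,0]]]' 15 25
```

```text
t: 3.7
eef_pos: [0.5921, 0.1557, 0.3352]
ee_rot: [-3.14, -0.002, -0.322]
force: [0.5, -0.2, -0.8]
width: 0.0873
t: 4.45
eef_pos: [0.5918, 0.1553, 0.3337]
ee_rot: [-3.141, -0.0, -0.323]
force: [-0.2, 0.8, -2.2]
width: 0.0325
```

```bash
python3 -m inch '[[[0,0,0,0,0,0],[0,0,0,0,0,0],[0,0,0,0,0,0],[0,0,0,0,0,0]]]' 15 30
```

```text
t: 4.95
eef_pos: [0.5916, 0.1551, 0.3335]
ee_rot: [3.141, 0.0, -0.323]
force: [0.1, 0.2, -0.7]
width: 0.0279
```

Opening 27.9 mm means the button is flush. Now the pull.

```bash
python3 -m inch '[[[0,0,0.06,0,0,0],[0,0,0.12,0,0,0],[0,0,0.18,0,0,0],[0,0,0.24,0,0,0],[0,0,0.3,0,0,0],[0,0,0.36,0,0,0],[0,0,0.42,0,0,0],[0,0,0.44,0,0,0]]]' ; python3 -m inch '[[[0,0,0.005,0,0,0],[0,0,0.01,0,0,0],[0,0,0.01,0,0,0],[0,0,0.01,0,0,0]]]'
```

```text
t: 5.95
eef_pos: [0.5919, 0.1552, 0.4229]
ee_rot: [-3.141, -0.001, -0.322]
force: [-0.9, 0.1, -4.3]
width: 0.0279
t: 6.45
eef_pos: [0.5917, 0.1552, 0.4235]
ee_rot: [3.141, 0.0, -0.323]
force: [0.1, 0.3, -2.8]
width: 0.0278
```

```bash
for i in 1; do python3 -m inch '[[[0,0,0.005,0,0,0],[0,0,0.01,0,0,0],[0,0,0.01,0,0,0]]]'; done; python3 -m inch '[[[0,0,0.005,0,0,0],[0,0,0.01,0,0,0],[0,0,0.01,0,0,0]]]'
```

```text
t: 6.82
eef_pos: [0.5916, 0.1552, 0.4257]
ee_rot: [3.141, 0.0, -0.322]
force: [-0.4, 0.8, -2.6]
width: 0.0278
t: 7.2
eef_pos: [0.5916, 0.1552, 0.4263]
ee_rot: [3.141, 0.001, -0.323]
force: [4.3, -0.8, -14.9]
width: 0.0277
```

The force jumped to -15 N after 93 mm of lift, which is 90 mm travel plus 3 mm play: the handle is at its end stop and the head is against the lips. I'll lower to mid play, check the forces, then draw it out level.

```bash
python3 -m inch '[[[0,0,-0.007,0,0,0],[0,0,-0.014,0,0,0],[0,0,-0.014,0,0,0],[0,0,-0.014,0,0,0]]]'; python3 -m inch '[[[-0.03,0.01,0,0,0,0],[-0.06,0.02,0,0,0,0],[-0.095,0.032,0,0,0,0],[-0.095,0.032,0,0,0,0]]]'
python3 - <<'E'
from station import arm
import cv2
im=arm.grab_frame("side"); cv2.imwrite("pics/s4.png",cv2.resize(im[60:220,230:400],None,fx=3.6,fy=3.6,interpolation=cv2.INTER_CUBIC))
E
```

```text
t: 7.7
eef_pos: [0.5917, 0.1552, 0.4256]
ee_rot: [-3.141, -0.001, -0.322]
force: [0.2, 0.6, -2.3]
width: 0.0278
t: 8.2
eef_pos: [0.5721, 0.1618, 0.4251]
ee_rot: [-3.141, -0.0, -0.322]
force: [0.0, -0.7, -2.0]
width: 0.0279
```

View pics/s4.png

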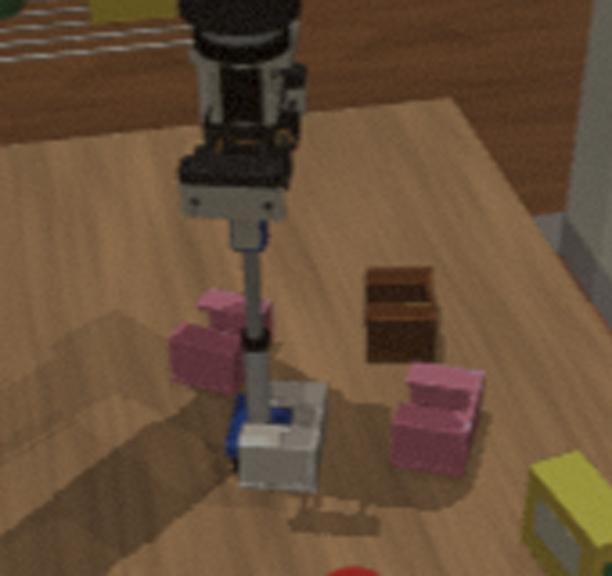

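The picture shows the rod extended and the head sliding out freely. The forces are only about 2 N, which is the weight. I'll continue level and then lift.

```bash
python3 -m inch '[[[-0.06,0.02,0,0,0,0],[-0.12,0.04,0,0,0,0],[-0.18,0.06,0,0,0,0],[-0.24,0.08,0,0,0,0],[-0.3,0.1,0,0,0,0],[-0.36,0.122,0,0,0,0],[-0.38,0.129,0,0,0,0],[-0.38,0.129,0,0,0,0]]]'
```

```text
t: 9.25
eef_pos: [0.4965, 0.1875, 0.4251]
ee_rot: [-3.141, -0.0, -0.322]
force: [-0.1, -0.5, -1.6]
width: 0.0282
```

```bash
python3 -m inch '[[[0,0,0.08,0,0,0],[0,0,0.2,0,0,0],[0,0,0.3,0,0,0],[0,0,0.4,0,0,0],[0,0,0.45,0,0,0],[0,0,0.45,0,0,0],[0,0,0.45,0,0,0],[0,0,0.45,0,0,0]]]';python3 - <<'E'
from h import *
import cv2
for c in("side","top","wrist"):
    p=arm.camera_params(c);im=arm.grab_frame(c); cv2.imwrite(f"pics/{c}5.png",im)
s=arm.get_state(); print(s["t"],s["eef_pos"],s["ee_rot"],s["force"],s["moment"],s["width"])
e=s["eef_pos"]
for c in("side","top"):
    P=arm.camera_params(c)
    g=e-[0,0,.159]; print(c,"grip",proj(P,g),"collar(z=136)",proj(P,g+[0,0,.136-.258]),"brush origin if ext",proj(P,g-[0,0,.258]),"if first stop",proj(P,g-[0,0,.213]))
im=cv2.imread("pics/side5.png")[20:220,220:400]; cv2.imwrite("pics/side5c.png",cv2.resize(im,None,fx=3,fy=3,interpolation=cv2.INTER_CUBIC))
E
```

```text
t: 10.25
eef_pos: [0.4966, 0.1874, 0.5141]
ee_rot: [3.141, 0.001, -0.323]
force: [-0.4, 0.2, -2.5]
width: 0.0278
10.4 [0.49666425 0.18740734 0.51446211] [ 3.14096578e+00  3.90033741e-04 -3.22520294e-01] [-0.01671634  0.37689404 -2.86747474] [-0.05063399  0.02235868 -0.01973353] 0.027997401762881506
side grip [[269.99582388  89.86704666]] collar(z=136) [[273.7231998  126.78842972]] brush origin if ext [[277.29563892 162.17509205]] if first stop [[276.17351316 151.05991718]]
top grip [[185.82009763 245.77623514]] collar(z=136) [[204.69719844 247.66244924]] brush origin if ext [[219.90470464 249.18199469]] if first stop [[215.39002627 248.73088463]]
```

View pics/side5c.png

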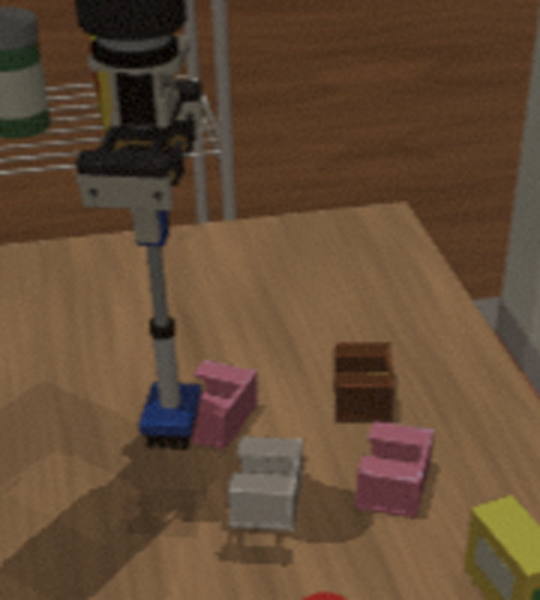

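View pics/top5.png

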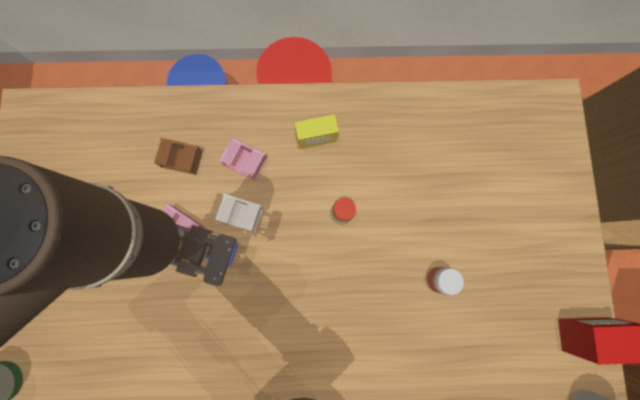

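In the side view the brush is upright and clear of the dock. The collar shows at (274,128) against a predicted (274,127) for full extension. The top view shows the jar, can, carton and dock where they were. Handing in.

Run:
```python
from station import arm
print(arm.job_done()); s=arm.get_state(); print(s["t"],s["force"],s["width"])
```

```text
the job is handed in; nothing more can be done
None
the job is handed in; nothing more can be done
```

The brush is out of its white dock, fully extended and upright in the gripper. It hangs in the air with its bristles about 0.1 m above the counter. I handed the job in at about 10.4 s.

- **Squeeze:** I closed the jaws along the brush's y axis with a 30 N grip. The opening went to 27.9 mm, so the button was pressed flush, and it stayed squeezed from then on.
- **Extend:** I pulled the handle up about 93 mm. The force then jumped to about 15 N, which matches 90 mm of travel plus the 3 mm play under the lips.
- **Draw out and lift:** After easing down to mid play, I moved the brush about 100 mm level along the dock's -x, then lifted it about 90 mm. Forces stayed near 2–3 N, roughly the brush's weight.

**Last checks:**
- **Extension:** the collar appeared in the side picture within about 2 pixels of where full extension puts it.
- **Other objects:** the jar, can, carton and look-alike docks looked unmoved.
- **Not locked:** I kept the button squeezed, so friction holds the extension rather than the catch.
- **After hand-in:** nothing could be read once the job was handed in, so the final second is unchecked.

No check failed or disagreed.

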